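Put the divider away and hold the dibbling board over the cell tray

TASK

The steel divider still stands in the middle groove of the black cell tray: pull it out first, slide it edgewise all the way down into the slot of the wooden holder block and let go of it. Then take the wooden peg board by its handle, carry it over the top of the flowerpots and stop with it hovering level about a centimetre above the tray, square to it, each peg above the middle of its own cell, so that I can check the fit before sowing. Finish still holding it there; never let the board touch the tray, and do not knock the pots about.

Things in the scene. Friction and masses are not known exactly. Their poses are not given: they have to be found in the camera images.
- cell_tray: Black plastic tray, fixed, 110 (x) x 130 (y) x 48 mm high, in mid-table. 2 x 3 empty square cells, 34 mm wide, 30 mm deep, centres at x = -27, 27, y = -40, 0, 40 mm. Between the two rows a groove along y, 8 mm wide, 98 mm long, 30 mm deep, where the divider stands at the start. Origin at the centre of the underside, z up; top at z = 48 mm.
- blade: Divider: upright steel plate 5 mm thick (x), 90 mm long (y), 64 mm high, with a wooden grip bar along its top, 18 mm thick (x), 76 mm long (y). Origin at the centre of the lower edge, z up; grip bar from z = 62 to 90 mm. About 0.12 kg. At the start it stands upright in the tray's groove, its lower edge 18 mm above the table.
- holder: Wooden block, fixed, 60 (x) x 125 (y) x 55 mm high, beyond the pots on the left or the right. One slot in its top along y, 9 mm wide, 98 mm long, 40 mm deep, mouth chamfered 3 mm. Origin at the centre of the underside, z up; slot mouth at z = 55 mm, slot floor at z = 15 mm. The divider has play in it and may lean up to 0.15 rad.
- peg_board: Wooden plate 96 (x) x 116 (y) x 12 mm on six pegs 14 mm thick, 22 mm long, at x = -27, 27, y = -40, 0, 40 mm (the tray's pattern; a half turn fits too); upright handle bar on top along y, 18 mm thick (x), 84 mm long. Origin at the centre, level with the peg tips, z up; plate z = 22 to 34, handle 34 to 79 mm. 0.22 kg. Stands on its pegs on the table, on the side opposite to the holder.
- pot_1: Tallest pot, two nested terracotta flowerpots, 68 mm across and 82 mm high; origin at the centre of its underside. Stands in the way between the tray and one of the side places; to be left alone.
- pot_2: Black flowerpot with soil, about 68 mm across the rim and 58 mm high; origin at the centre of its underside. Stands in the way between the tray and one of the side places; to be left alone.
- pot_3: Terracotta flowerpot with soil, about 68 mm across the rim and 58 mm high; origin at the centre of its underside. Stands in the way between the tray and one of the side places; to be left alone.
- pot_4: Empty black flowerpot, about 68 mm across the rim and 58 mm high; origin at the centre of its underside. Stands in the way between the tray and one of the side places; to be left alone.

How it is judged:
By the outcome, as a careful person would: the job done as asked, in the order asked, and still so for the second after the job is handed in, while the arm keeps its last pose, push and grip.
It also fails if it takes over 61 s, if anything falls off the work surface, if the arm or the gripper's body presses on something with over 40 N, if the wrist force passes 120 N, or if a joint passes its speed limit or range.

ROBOT

A 6-joint arm with a two-finger parallel gripper is mounted at the origin on the work surface; the furniture and walls round the work are solid. World frame = base frame: x ahead of the robot, y to its left, z up, the work surface at z = 0. Lengths are in m, angles in rad, forces in N, time in s.
With the tool pointing down it reaches from about 0.35 to 0.975 m from the base axis. Payload 4.9 kg.
Tool frame: the origin (TCP) lies midway between the tips of the shut fingers; the grasp point (between the pads) lies 19 mm behind it (manip.grasp_offset is the distance from the TCP to the grasp point, in m); z points along the fingers, y is the line along which they close (so a half turn about z gives the same grasp; the last joint's range is limited). The gripper opens to 85 mm and grips with 20 to 120 N. Pads are 22 mm wide; open, the fingers measure 114 mm over their backs; the gripper's body (76 mm by 85 mm) begins 54 mm behind the grasp point. The pads swing forward as they close: fully open they stand 13 mm farther back than shut.
Start: joints at [-1.434, 0.053, 1.613, -0, 1.476, -0.119], TCP at [0.158, -0.605, 0.196] pointing down, gripper open.
Joint ranges: [-3.01, 3.01], [-1.01, 2.22], [0.06, 2.58], [-1.02, 4.17], [0.09, 2.62], [-3.14, 3.14]. Speed limits (rad/s): [2.57, 2.57, 3.14, 3.14, 3.14, 3.14].

INTERFACE

Orientations are given as a 3x3 rotation matrix whose columns are the frame's x, y, z axes.
In Python, from station import manip, grab_frame, get_calibration gives the robot as it stands. The module is installed in compiled form; this text tells all that it offers.
- The arm moves only by the tool play_rows, never from a script. Its argument "targets" is a list of rows, each a list of 7 numbers: the shift along the tool's x, y, z in cm, then the turn, a rotation vector about the tool's x, y, z in degrees, then the closure, from 0 (fully open) to 1 (shut). A call has 1 to 12 rows; each row is the pose to reach, as a shift and turn from the pose commanded when the call began, along the tool's axes at that moment; what a row does not reach only later rows make up. A row lasts 1/12 s, in which the tool goes at most 41.7 mm and 7.16 degrees, less where a joint would pass 70% of its speed; a pose out of reach is approached as far as the arm can. A call with a gripper value outside its range is refused whole. The fingers move at their own pace and stop on an object; "force" is the grip in N (left out, the last holds). Time passes only in rows, so rows that repeat a pose let the fingers close. It gives the time, the measured TCP pose, the force, the opening and the grip force at its end, in the units of the state.
- manip.get_obs(): the state, without advancing time (a new reading comes with each control period).
- grab_frame(name): name is "scene" or "top" or "wrist"; returns (picture, depth): 384x512x3 uint8, blue, green, red; 384x512 float32, m along the optical axis (not along the pixel's ray), 0 where there is no reading.
- get_calibration(name): a dict with "K" (3x3 intrinsics, pixels), "dist" ([k1, k2, p1, p2, k3] as OpenCV has them; the pictures are not rectified), "R" (3x3) and "t" (3): a world point X has camera coordinates R X + t; the wrist camera has in their place "T_tool_cam" (4x4, takes a point from camera to tool coordinates, whose origin is the TCP and whose axes are the flange's). Camera axes: x right, y down, z forward; pixel columns grow to the right and rows downward; lengths in m; the calibration is good to about 2 mm. A picture is of the moment at which its call begins: read the wrist's pose just before it. get_calibration takes no time and is no camera call.
- manip.job_done(): hands the job in; it is judged then, once.
The state is a dict: "t": time; "q": joint angles; "dq": joint speeds; "tau": joint torques, N m; "tcp_pos": TCP position; "orientation": TCP orientation; "ft_force": force on the tool from outside, world axes, zero at the start; "ft_torque": the same for the moment, N m; "finger_gap": opening from 0.0 (shut) to 1.0 (fully open); "grasp_force": force on a finger pad.
Only numpy, scipy, OpenCV 4.12 (cv2) and the standard library are available. Lean on these libraries where they do the work, as an engineer would, in place of code of your own. Each camera call takes 0.05 s, during which the arm holds its last target. There are 200 camera calls.

## Working session

There is one attempt and no reset: what is moved stays moved. The work goes in short steps, Python scripts to look and compute and a tool call to move; the robot and the scene stay as the last step left them, time stands still between calls to the robot, and variables do not carry over. Pictures are saved under pics/ and viewed, at most 10 in all, crops included, and the job is handed in when it is done.

Besides the shell and the picture viewer there is one more tool, called by a JSON object that holds its "method" and its "body". play_rows: Moves the arm, as the interface text tells. Its arguments: {"type":"object","properties":{"targets":{"type":"array","items":{"type":"array","items":{"type":"number"}}},"force":{"type":"number"}},"required":["targets"]}

```bash
mkdir -p pics; cat > h.py <<'E'
import numpy as np, cv2
from station import manip, grab_frame, get_calibration
def cloud(name):
    o=manip.get_obs(); im,d=grab_frame(name); c=get_calibration(name)
    K=np.array(c["K"]);h,w=d.shape
    u,v=np.meshgrid(np.arange(w),np.arange(h))
    p=cv2.undistortPoints(np.stack([u,v],-1).reshape(-1,1,2).astype(np.float64),K,np.array(c["dist"],float)).reshape(h,w,2)
    P=np.dstack([p[...,0]*d,p[...,1]*d,d]).astype(float)
    if "R" in c: W=(P-np.array(c["t"]).ravel())@np.array(c["R"])
    else:
        T=np.array(c["T_tool_cam"]);W=(P@T[:3,:3].T+T[:3,3])@np.array(o["orientation"]).T+np.array(o["tcp_pos"])
    W[d==0]=np.nan
    return im,W
E
python3 - <<'E'
from h import *
ims=[]
for n in("top","scene"):
    im,W=cloud(n); np.savez(n+".npz",im=im,W=W); cv2.imwrite(f"pics/{n}0.png",im)
    print(n,[np.round(W[r,c],3).tolist() for r in(60,190,330) for c in(60,256,450)])
o=manip.get_obs();print(np.round(o["orientation"],3),o["tcp_pos"],o["t"],manip.grasp_offset)
E
```

```text
top [[1.152, 1.016, -0.749], [1.123, -0.004, -0.758], [1.142, -1.016, -0.751], [0.41, 0.622, 0.004], [0.402, 0.0, 0.053], [0.462, -0.973, -0.762], [-0.033, 0.623, 0.002], [0.151, 0.001, 0.723], [0.114, -0.328, 0.619]]
scene [[2.918, -0.089, -0.365], [1.893, -1.2, -0.309], [0.636, -1.499, 0.012], [1.269, 0.416, -0.293], [0.424, 0.005, 0.06], [0.372, -1.547, -0.751], [0.383, 0.601, -0.001], [0.108, 0.262, -0.003], [-0.165, -0.079, -0.004]]
[[ 0.967  0.253 -0.   ]
 [ 0.253 -0.967  0.002]
 [ 0.    -0.002 -1.   ]] [ 0.15805092 -0.60403133  0.19486619] 0.1 0.0187
```

View pics/top0.png

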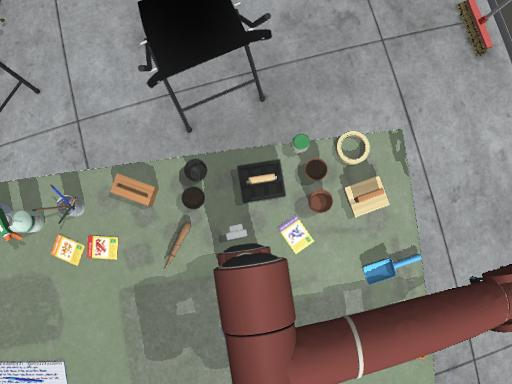

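View pics/scene0.png

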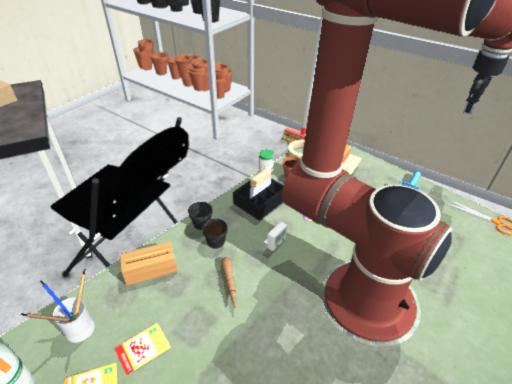

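The top view shows the holder at (134,190), black pots at (195,170) and (193,197), the tray with the divider at (261,181), red pots at (316,170) and (320,201), and the peg board at (367,197). The tray groove runs left–right in the picture, along world y.

```bash
python3 - <<'E'
from h import *
z=np.load("top.npz");W=z["W"]
def fit(name,c0,r0,c1,r1,zl,zh):
    P=W[r0:r1,c0:c1].reshape(-1,3);P=P[(P[:,2]>zl)&(P[:,2]<zh)]
    if len(P)<5: print(name,len(P));return
    (c,s,a)=cv2.minAreaRect((P[:,:2]*1000).astype(np.float32))
    b=cv2.boxPoints((c,s,a));e=b[1]-b[0];f=b[2]-b[1];l=e if np.hypot(*e)>np.hypot(*f) else f
    ang=np.degrees(np.arctan2(l[1],l[0]))%180
    print(name,len(P),"c",np.round(c,1),"s",np.round(s,1),"longaxis deg",round(ang,1),"z med/max",np.round([np.median(P[:,2]),P[:,2].max()],3))
fit("holder",104,166,165,214,.045,.065)
fit("tray",230,150,292,208,.04,.055)
fit("grip",240,165,285,195,.09,.13)
fit("board plate",338,170,395,222,.025,.042)
fit("board handle",338,170,395,222,.065,.09)
for n,b in dict(bk1=(180,155,210,184),bk2=(178,185,208,212),r1=(303,155,330,184),r2=(306,186,336,214)).items(): fit(n,*b,.045,.1)
E
```

```text
holder 724 c [406.5 369.9] s [128.1  60.1] longaxis deg 71.1 z med/max [0.056 0.064]
tray 693 c [433.3 -15.6] s [110.9 130. ] longaxis deg 98.6 z med/max [0.049 0.055]
grip 178 c [432.7 -14.8] s [19.  74.4] longaxis deg 98.6 z med/max [0.108 0.115]
board plate 982 c [ 384.8 -334.7] s [ 97.  116.9] longaxis deg 109.3 z med/max [0.034 0.042]
board handle 175 c [ 384.8 -334.4] s [18.2 83.9] longaxis deg 109.6 z med/max [0.079 0.087]
bk1 76 c [463.5 180.4] s [63.5 66.5] longaxis deg 90.1 z med/max [0.056 0.065]
bk2 368 c [382.2 187.5] s [65.5 68.4] longaxis deg 90.4 z med/max [0.05  0.063]
r1 312 c [ 463.3 -177.3] s [61.1 63.9] longaxis deg 134.7 z med/max [0.049 0.063]
r2 204 c [ 368.1 -186.7] s [64.9 66. ] longaxis deg 156.4 z med/max [0.065 0.088]
```

```bash
cat >> h.py <<'E'
from scipy.spatial.transform import Rotation as Ro
def Rdown(deg):
    a=np.radians(deg);c,s=np.cos(a),np.sin(a)
    return np.array([[c,s,0],[s,-c,0],[0,0,-1.]])
def go(pos,deg,frm=None):
    o=manip.get_obs();p,R=frm or (np.array(o["tcp_pos"]),np.array(o["orientation"]))
    sh=R.T@(np.array(pos)-p)*100;rv=np.degrees(Ro.from_matrix(R.T@Rdown(deg)).as_rotvec())
    print("row",np.round(sh,2),np.round(rv,2),"| tcp",np.round(p,4),"xang",round(float(np.degrees(np.arctan2(R[1,0],R[0,0]))),2),"tilt",np.round(R[2,:2],4),"F",np.round(o["ft_force"],1),"gap",round(o["finger_gap"],3),"t",o["t"])
E
python3 -c "
from h import *
go([.433,-.0155,.17],98.6)"
```

```text
row [ 41.49 -49.98   2.59] [-8.000e-02 -9.000e-02 -8.394e+01] | tcp [ 0.1581 -0.604   0.1949] xang 14.66 tilt [ 0.0002 -0.0019] F [1.4 0.  0.1] gap 1.0 t 0.1
```

{"method": "play_rows", "body": {"targets": [[2,-2.5,0,0,0,-4,0],[5,-6,0,0,0,-9,0],[7.5,-9,0,0,0,-14,0],[10,-12,0,0,0,-19,0],[12.5,-15,0,0,0,-24,0],[15,-18,0,0,0,-29,0],[17.5,-21,0,0,0,-34,0],[20,-24,0,0,0,-39,0],[22.5,-27,0,0,0,-44,0],[25,-30,0,0,0,-49,0],[27.5,-33,0,0,0,-54,0],[30,-36,0,0,0,-59,0]]}}

```text
t: 1.1
tcp_pos: [0.3574, -0.1785, 0.1957]
orientation: [[0.278, 0.961, 0.0], [0.961, -0.278, -0.0], [0.0, 0.0, -1.0]]
ft_force: [1.0, -0.7, 0.4]
finger_gap: 1.003
grasp_force: 0.0
```

```bash
python3 -c "
from h import *
go([.433,-.0155,.17],98.6)"
```

```text
row [17.76  2.73  2.57] [ 1.000e-02  0.000e+00 -2.473e+01] | tcp [ 0.3574 -0.1785  0.1957] xang 73.87 tilt [0.     0.0002] F [ 1.  -0.7  0.4] gap 1.003 t 1.1
```

{"method": "play_rows", "body": {"targets": [[3,0.5,0,0,0,-4,0],[6,1,0.5,0,0,-8,0],[9,1.4,1,0,0,-12.5,0],[12,1.8,1.5,0,0,-17,0],[14.5,2.2,2,0,0,-21,0],[16.5,2.5,2.3,0,0,-23.5,0],[17.76,2.73,2.57,0,0,-24.7,0],[17.76,2.73,2.57,0,0,-24.7,0],[17.76,2.73,2.57,0,0,-24.7,0]]}}

```text
t: 1.85
tcp_pos: [0.433, -0.0174, 0.1697]
orientation: [[-0.146, 0.989, -0.001], [0.989, 0.146, -0.0], [0.0, -0.001, -1.0]]
ft_force: [-0.6, 0.9, 0.1]
finger_gap: 1.004
grasp_force: 0.0
```

```bash
python3 - <<'E'
from h import *
go([.433,-.0155,.075],98.6)
im,W=cloud("wrist");cv2.imwrite("pics/w1.png",im);np.savez("w1.npz",im=im,W=W)
def fit(n,m):
    P=W[m];c,s,a=cv2.minAreaRect((P[:,:2]*1000).astype(np.float32));print(n,len(P),np.round(c,1),np.round(s,1),round(a,1),np.median(P[:,2]))
z=W[...,2];near=np.hypot(W[...,0]-.433,W[...,1]+.015)<.09
fit("grip",near&(z>.095)&(z<.12));fit("tray",near&(z>.043)&(z<.053))
E
```

```text
row [0.18 0.04 9.47] [-0.09 -0.01 -0.18] | tcp [ 0.433  -0.0174  0.1697] xang 98.42 tilt [ 0.0001 -0.0015] F [-0.6  0.9  0.1] gap 1.004 t 1.85
grip 1511 [432.7 -16.7] [18.9 75.3] 8.8 0.1077749521730037
tray 4309 [433.  -17.4] [110.7 130.3] 8.4 0.048017112113616076
```

View pics/w1.png

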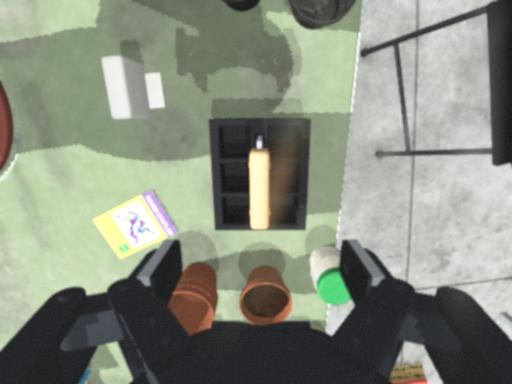

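The wrist view shows the divider's grip at about (260,190), centred in the tray at (260,172) and square to it. That agrees with the top-view fit, so I'm going down.

{"method": "play_rows", "body": {"targets": [[0,0,2,0,0,0,0],[0,0,5,0,0,0,0],[0,0,8,0,0,0,0],[0,0,9.4,0,0,0,0],[0,0,9.4,0,0,0,0.5],[0,0,9.4,0,0,0,1],[0,0,9.4,0,0,0,1],[0,0,9.4,0,0,0,1],[0,0,9.4,0,0,0,1],[0,0,9.4,0,0,0,1],[0,0,9.4,0,0,0,1],[0,0,9.4,0,0,0,1]], "force": 60}}

```text
t: 2.9
tcp_pos: [0.4337, -0.0177, 0.0767]
orientation: [[-0.145, 0.989, 0.001], [0.989, 0.145, -0.0], [-0.0, 0.001, -1.0]]
ft_force: [-0.2, -1.1, 0.2]
finger_gap: -0.002
grasp_force: 0.0
```

```bash
python3 - <<'E'
from h import *
o=manip.get_obs();print(o["finger_gap"],o["grasp_force"],o["q"])
im,W=cloud("scene");cv2.imwrite("pics/s2.png",cv2.resize(im[110:270,190:400],None,fx=2,fy=2))
im2,_=cloud("wrist");cv2.imwrite("pics/c2.png",np.hstack([cv2.resize(im[130:250,200:360],(400,300)),cv2.resize(im2,(400,300))]))
c=get_calibration("wrist");print(np.round(c["T_tool_cam"],3))
E
```

```text
-0.0022151846289610905 0.0 [-2.12617520e-01 -3.26826744e-01  2.15942723e+00 -1.81377480e-05
  1.30825614e+00 -3.58573209e-01]
[[-0.002 -0.958 -0.287  0.072]
 [ 1.    -0.002  0.     0.001]
 [-0.001 -0.287  0.958 -0.178]
 [ 0.     0.     0.     1.   ]]
```

View pics/c2.png

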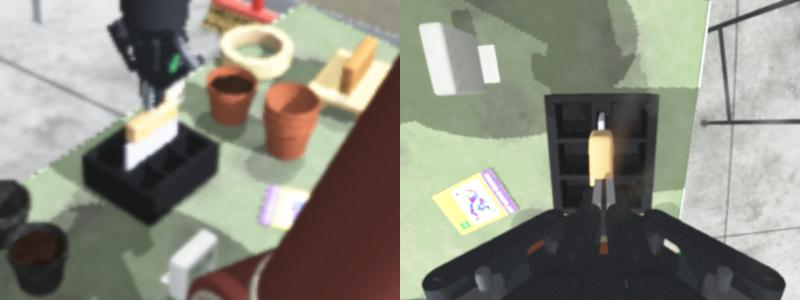

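The left half shows the gripper shut at the board-side end of the grip bar, around (160,95), with the divider still upright. The right half shows the finger tips at (600,180), below the bar at (600,150). The grasp missed, so I'm measuring the offset.

```bash
python3 - <<'E'
from h import *
im,W=cloud("scene")
cv2.imwrite("pics/s3.png",cv2.resize(im[150:230,220:320],(800,600),interpolation=cv2.INTER_CUBIC))
def proj(p):
    c=get_calibration("scene");r,_=cv2.Rodrigues(np.array(c["R"]));return np.round(cv2.projectPoints(np.array([p],float),r,np.array(c["t"],float),np.array(c["K"]),np.array(c["dist"],float))[0].ravel(),1)
o=manip.get_obs();t=np.array(o["tcp_pos"]);print("tcp px",proj(t),"in crop",(proj(t)-[220,150])*[8,7.5])
a=np.radians(98.5);l=np.array([np.cos(a),np.sin(a),0])
for s in(-.038,.038): print("grip end",(proj(np.array([.433,-.0165,.108])+s*l)-[220,150])*[8,7.5])
print("flange up 15cm",(proj(t+[0,0,.15])-[220,150])*[8,7.5])
for n,(im,W) in dict(scene=(im,W),wrist=cloud("wrist")).items():
    d=W-[.433,-.0165,0];x=d@l
    w=(im[...,2]>170)&(im[...,0]<im[...,2]-40)&(abs(x)<.1)&(np.hypot(d[...,0],d[...,1])<.1)&(W[...,2]>.07)&(W[...,2]<.13)
    print(n,w.sum(),"along",np.round(np.percentile(x[w],[1,50,99]),3),"z",np.round(np.percentile(W[...,2][w],[1,50,99]),3))
E
```

```text
tcp px [260. 181.] in crop [320.  232.5]
grip end [387.2  128.25]
grip end [248.8 217.5]
flange up 15cm [327.2 -85.5]
scene 141 along [-0.032  0.013  0.038] z [0.084 0.1   0.121]
wrist 1659 along [0.001 0.022 0.037] z [0.097 0.108 0.11 ]
```

View pics/s3.png

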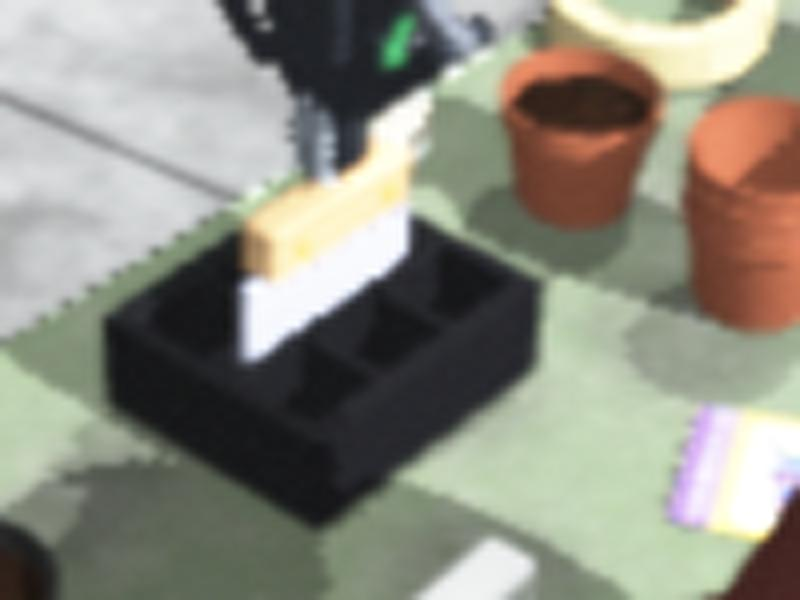

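```bash
python3 - <<'E'
from h import *
im,W=cloud("wrist")
cv2.imwrite("pics/w4.png",cv2.resize(im[130:330,180:340],(640,800))[:600])
o=manip.get_obs();R=np.array(o["orientation"]);T=(W-np.array(o["tcp_pos"]))@R
for r in range(170,300,10): print(r,[tuple(np.round(T[r,c]*1000).astype(float)) for c in (246,252,258,264,270)])
print(o["t"],o["finger_gap"],o["grasp_force"])
E
```

```text
170 [(np.float64(38.0), np.float64(-8.0), np.float64(-14.0)), (np.float64(38.0), np.float64(-4.0), np.float64(-19.0)), (np.float64(38.0), np.float64(-0.0), np.float64(-18.0)), (np.float64(39.0), np.float64(3.0), np.float64(-20.0)), (np.float64(37.0), np.float64(7.0), np.float64(-13.0))]
180 [(np.float64(35.0), np.float64(-7.0), np.float64(-31.0)), (np.float64(36.0), np.float64(-4.0), np.float64(-32.0)), (np.float64(35.0), np.float64(-0.0), np.float64(-31.0)), (np.float64(36.0), np.float64(3.0), np.float64(-32.0)), (np.float64(35.0), np.float64(6.0), np.float64(-31.0))]
190 [(np.float64(29.0), np.float64(-7.0), np.float64(-30.0)), (np.float64(30.0), np.float64(-4.0), np.float64(-31.0)), (np.float64(30.0), np.float64(-0.0), np.float64(-32.0)), (np.float64(30.0), np.float64(3.0), np.float64(-32.0)), (np.float64(30.0), np.float64(6.0), np.float64(-32.0))]
200 [(np.float64(24.0), np.float64(-7.0), np.float64(-31.0)), (np.float64(24.0), np.float64(-4.0), np.float64(-32.0)), (np.float64(24.0), np.float64(-0.0), np.float64(-32.0)), (np.float64(24.0), np.float64(3.0), np.float64(-34.0)), (np.
[... 1959 characters left out ...]
 np.float64(3.0), np.float64(-73.0)), (np.float64(11.0), np.float64(5.0), np.float64(-82.0))]
280 [(np.float64(11.0), np.float64(-5.0), np.float64(-89.0)), (np.float64(11.0), np.float64(-2.0), np.float64(-90.0)), (np.float64(-1.0), np.float64(-0.0), np.float64(-73.0)), (np.float64(-1.0), np.float64(3.0), np.float64(-73.0)), (np.float64(10.0), np.float64(5.0), np.float64(-89.0))]
290 [(np.float64(16.0), np.float64(-4.0), np.float64(-102.0)), (np.float64(9.0), np.float64(-2.0), np.float64(-93.0)), (np.float64(-6.0), np.float64(-0.0), np.float64(-73.0)), (np.float64(-6.0), np.float64(3.0), np.float64(-74.0)), (np.float64(10.0), np.float64(4.0), np.float64(-95.0))]
3.15 -0.005096759580126958 0.0
```

View pics/w4.png

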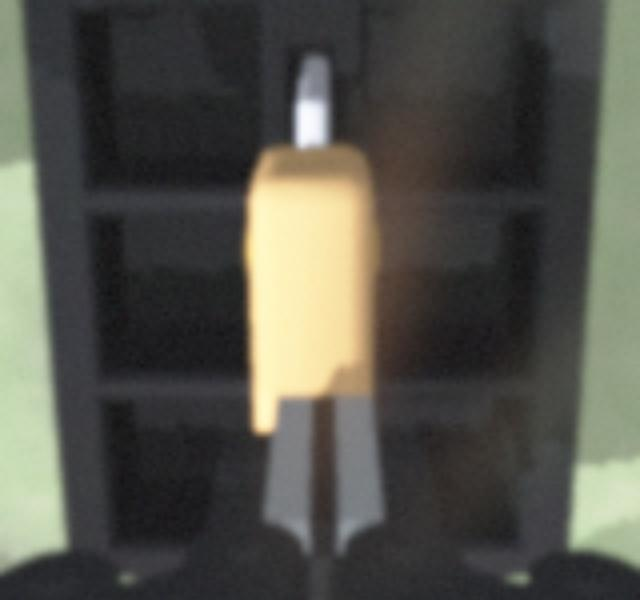

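The crop shows the fingers shut with the bar's top unbroken right up to them, at about (320,395). Either they closed above the bar or the TCP is off, so I'm checking the open fingertips in the earlier wrist cloud.

```bash
python3 - <<'E'
from h import *
z=np.load("w1.npz");W=z["W"]
T=(W-np.array([.433,-.0174,.1697]))@Rdown(98.42)*1000
m=(T[...,2]<25)&(np.isfinite(T[...,2]));r,c=np.nonzero(m)
for side in (c<256,c>=256):
    q=T[r[side],c[side]];i=np.argsort(-q[:,2])[:400:50];print(np.round(q[i]).tolist(), [(int(r[side][k]),int(c[side][k])) for k in i[:3]])
im,W=cloud("wrist");o=manip.get_obs();T=(W-np.array(o["tcp_pos"]))@np.array(o["orientation"])*1000
m=(abs(T[...,0])<14)&(abs(T[...,1])<14)&(T[...,2]<-20)
q=T[m];dark=im[m].max(1)<130;q=q[dark];print(len(q),np.round(q[np.argsort(-q[:,2])[:300:30]]).tolist())
E
```

```text
[[-4.0, -42.0, -48.0], [-8.0, -42.0, -51.0], [9.0, -42.0, -53.0], [-3.0, -42.0, -55.0], [-8.0, -41.0, -56.0], [10.0, -42.0, -57.0], [10.0, -46.0, -58.0], [10.0, -45.0, -60.0]] [(258, 181), (268, 181), (241, 177)]
[[-4.0, 44.0, -48.0], [-8.0, 43.0, -51.0], [-11.0, 44.0, -53.0], [10.0, 49.0, -55.0], [-4.0, 44.0, -56.0], [9.0, 45.0, -57.0], [5.0, 44.0, -58.0], [8.0, 44.0, -59.0]] [(257, 340), (268, 339), (275, 340)]
6699 [[14.0, 8.0, -27.0], [9.0, 3.0, -42.0], [5.0, -7.0, -44.0], [5.0, 13.0, -45.0], [5.0, 9.0, -46.0], [6.0, 10.0, -47.0], [9.0, 0.0, -48.0], [6.0, 9.0, -49.0], [10.0, 2.0, -50.0], [5.0, -12.0, -51.0]]
```

The cloud settles it: open, the fingertips sit 48 mm behind the reported TCP where 13 mm was expected. The real tips are therefore about 35 mm short of the reported TCP in z, centred in x and y, and they shut just above the bar. I'll open, go 3.7 cm lower and grip again.

{"method": "play_rows", "body": {"targets": [[0,0,0,0,0,0,0],[0,0,0,0,0,0,0],[0,0,0,0,0,0,0],[0,0,0,0,0,0,0],[0,0,0,0,0,0,0],[0,0,0,0,0,0,0],[0,0,0,0,0,0,0],[0,0,0,0,0,0,0]]}}

```text
t: 3.87
tcp_pos: [0.4335, -0.0177, 0.0763]
orientation: [[-0.145, 0.989, 0.0], [0.989, 0.145, 0.0], [0.0, 0.0, -1.0]]
ft_force: [-0.5, 0.5, 0.7]
finger_gap: 1.002
grasp_force: 0.0
```

{"method": "play_rows", "body": {"targets": [[0,0,1,0,0,0,0],[0,0,2.2,0,0,0,0],[0,0,3.2,0,0,0,0],[0,0,3.6,0,0,0,0.5],[0,0,3.6,0,0,0,1],[0,0,3.6,0,0,0,1],[0,0,3.6,0,0,0,1],[0,0,3.6,0,0,0,1],[0,0,3.6,0,0,0,1],[0,0,3.6,0,0,0,1],[0,0,3.6,0,0,0,1]], "force": 60}}

```text
t: 4.78
tcp_pos: [0.4339, -0.0179, 0.0411]
orientation: [[-0.145, 0.989, 0.001], [0.989, 0.145, -0.0], [-0.001, 0.001, -1.0]]
ft_force: [-1.8, -0.3, 4.9]
finger_gap: 0.201
grasp_force: 59.2
```

{"method": "play_rows", "body": {"targets": [[0,0,-1,0,0,0,1],[0,0,-2,0,0,0,1],[0,0,-3.5,0,0,0,1],[0,0,-5,0,0,0,1],[0,0,-7,0,0,0,1],[0,0,-9,0,0,0,1],[0,0,-11,0,0,0,1],[0,0,-12,0,0,0,1],[0,0,-12,0,0,0,1],[0,0,-12,0,0,0,1]]}}

```text
t: 5.62
tcp_pos: [0.4337, -0.0177, 0.1606]
orientation: [[-0.145, 0.989, 0.001], [0.989, 0.145, -0.0], [-0.0, 0.001, -1.0]]
ft_force: [-0.3, 0.0, -2.8]
finger_gap: 0.201
grasp_force: 58.7
```

```bash
python3 -c "
from h import *
go([.4065,.3699,.161],71.1)
im,W=cloud('scene')
m=(W[...,2]>.1)&(W[...,2]<.25)&(abs(W[...,0]-.433)<.06)&(abs(W[...,1]+.017)<.07)
P=W[m];print(len(P));w=(im[m][:,2]>150)&(im[m][:,2]>im[m][:,0].astype(int)+40);print('grip z',np.percentile(P[w][:,2],[2,98]));g=(im[m].min(1)>150);print('steel z',np.percentile(P[g][:,2],[2,98]),g.sum())
"
```

```text
row [38.75  2.94 -0.05] [ 0.07  0.   27.26] | tcp [ 0.4337 -0.0177  0.1606] xang 98.36 tilt [-0.0004  0.0012] F [-0.3  0.  -2.8] gap 0.201 t 5.6167
727
grip z [0.2016377  0.22677161]
steel z [0.13636492 0.22584405] 471
```

{"method": "play_rows", "body": {"targets": [[1.5,0.1,0,0,0,1,1],[4,0.3,0,0,0,3,1],[7.5,0.6,0,0,0,5,1],[11,0.9,0,0,0,8,1],[14.5,1.2,0,0,0,11,1],[18,1.5,0,0,0,14,1],[21.5,1.8,0,0,0,17,1],[25,2,0,0,0,19,1],[28.5,2.2,0,0,0,21.5,1],[32,2.4,0,0,0,24,1],[35,2.7,0,0,0,26,1],[37,2.8,0,0,0,27,1]]}}

```text
t: 6.67
tcp_pos: [0.4057, 0.3544, 0.1579]
orientation: [[0.319, 0.948, -0.003], [0.948, -0.319, -0.001], [-0.002, -0.003, -1.0]]
ft_force: [-0.0, 0.4, -2.2]
finger_gap: 0.204
grasp_force: 58.6
```

{"method": "play_rows", "body": {"targets": [[1,0.1,0,0,0,0.2,1],[1,0.1,0,0,0,0.2,1],[1,0.1,0,0,0,0.2,1],[1,0.1,0,0,0,0.2,1]]}}

```text
t: 7.0
tcp_pos: [0.4114, 0.3603, 0.1594]
orientation: [[0.324, 0.946, -0.001], [0.946, -0.324, -0.001], [-0.002, -0.001, -1.0]]
ft_force: [0.7, 0.8, -2.2]
finger_gap: 0.207
grasp_force: 58.6
```

```bash
python3 - <<'E'
from h import *
im,W=cloud("wrist");np.savez("w5.npz",im=im,W=W);cv2.imwrite("pics/w5.png",im)
z=W[...,2];near=np.hypot(W[...,0]-.4065,W[...,1]-.37)<.085
def fit(n,m,W):
    P=W[m];c,s,a=cv2.minAreaRect((P[:,:2]*1000).astype(np.float32));print(n,len(P),np.round(c,1),np.round(s,1),round(a,1),np.round(np.median(P[:,2]),4))
m=cv2.erode((near&(z>.048)&(z<.062)).astype(np.uint8),np.ones((3,3)))>0
fit("holder wrist",m,W)
fit("slot wrist (deep)",near&(z<.048)&(z>.008)&(abs((W-[.4065,.37,0])@[np.cos(np.radians(-18.9)),np.sin(np.radians(-18.9)),0])<.012)&(np.hypot(W[...,0]-.4065,W[...,1]-.37)<.055),W)
W=np.load("top.npz")["W"];z=W[...,2]
d=W-[.4065,.37,0];a=np.radians(71.1);u=np.array([np.cos(a),np.sin(a),0]);v=np.array([np.sin(a),-np.cos(a),0])
m=(abs(d@u)<.055)&(abs(d@v)<.02)&(z<.048);fit("slot top",m,W)
go([.4065,.3699,.161],71.1)
E
```

```text
holder wrist 3308 [408.5 368.6] [122.4  58.1] 70.1 0.0551
slot wrist (deep) 316 [413.6 384.2] [59.7  8.1] 69.8 0.0154
slot top 86 [409.3 376.2] [90.2 10.5] 71.7 0.017
row [ 0.74 -0.79 -0.13] [-0.03  0.07 -0.01] | tcp [0.4116 0.3603 0.1597] xang 71.09 tilt [-0.0011 -0.0005] F [ 0.6  0.1 -2. ] gap 0.2 t 7.05
```

View pics/w5.png

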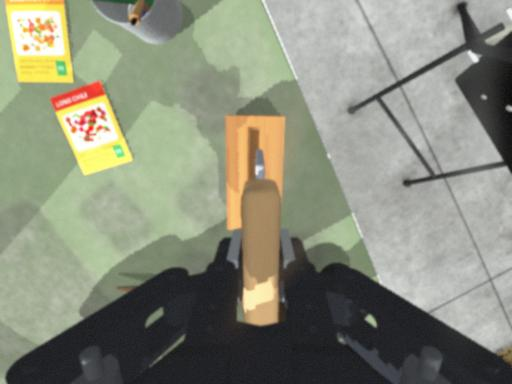

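The wrist view shows the holder at (255,170), its slot at about (252,150), and the held divider's edge at (260,165). The divider is 5–8 mm right of the slot. I'm now measuring bar against slot in the tool frame.

```bash
python3 - <<'E'
from h import *
z=np.load("w5.npz");W,im=z["W"],z["im"]
R=Rdown(71.09);T=(W-[.4116,.3603,.1597])@R*1000
zt=T[...,2]
def line(n,m):
    # midline via left/right edges per x-bin
    P=T[m];xs=np.arange(np.floor(P[:,0].min()),P[:,0].max(),3);o=[]
    for x in xs:
        q=P[(P[:,0]>=x)&(P[:,0]<x+3)]
        if len(q)>3:o.append((x+1.5,(q[:,1].min()+q[:,1].max())/2,np.ptp(q[:,1])))
    o=np.array(o);w=abs(o[:,2]-np.median(o[:,2]))<2;o=o[w];k=np.polyfit(o[:,0],o[:,1],1)
    print(n,m.sum(),"x",o[:,0].min(),o[:,0].max(),"w",round(np.median(o[:,2]),1),"y at x=0:",round(k[1],2),"x=60:",round(k[1]+60*k[0],2),"deg",round(np.degrees(np.arctan(k[0])),2),"z",np.round(np.median(P[:,2]),1))
hz=159.7
line("bar",(abs(T[...,1])<16)&(zt<-55)&(zt>-75)&(T[...,0]>8)&(im[...,2]>im[...,0]+30))
h=(hz-zt>50)&(hz-zt<60)&(T[...,0]>-10)&(T[...,0]<80)&(abs(T[...,1]+8)<36)
line("holder",h)
line("slotfloor",(hz-zt>9)&(hz-zt<25)&(abs(T[...,1]+8)<14)&(T[...,0]<75)&(T[...,0]>5))
b=(abs(T[...,1])<8)&(zt<5)&(zt>-50)&(T[...,0]>35)&(T[...,0]<60);P=T[b];print("blade front",b.sum(),np.round(np.percentile(P,[5,50,95],axis=0),1).tolist())
m=(hz-zt>50)&(hz-zt<60)&(abs(T[...,1]+8)<36);print("holder far end x",np.percentile(T[m][:,0],99.5),"slot far end",np.percentile(T[(hz-zt>9)&(hz-zt<25)&(abs(T[...,1]+8)<8)&(T[...,0]<75)][:,0],99.5))
E
```

```text
bar 2747 x 9.5 39.5 w 17.5 y at x=0: 1.26 x=60: 1.03 deg -0.22 z -66.1
holder 3363 x -8.5 66.5 w 59.2 y at x=0: -5.81 x=60: -4.63 deg 1.12 z 104.6
slotfloor 261 x 30.5 51.5 w 7.5 y at x=0: -6.79 x=60: -4.65 deg 2.05 z 144.3
blade front 328 [[38.8, -4.8, -48.8], [42.7, 1.1, -40.3], [46.5, 5.4, -5.2]]
holder far end x 68.72072003799641 slot far end 69.2320636516237
```

{"method": "play_rows", "body": {"targets": [[0.2,-0.3,1,0,0,0.6,1],[0.43,-0.69,2.5,0,0,1.2,1],[0.43,-0.69,4,0,0,1.2,1],[0.43,-0.69,5.5,0,0,1.2,1],[0.43,-0.69,6.5,0,0,1.2,1],[0.43,-0.69,6.5,0,0,1.2,1],[0.43,-0.69,6.5,0,0,1.2,1],[0.43,-0.69,6.5,0,0,1.2,1]]}}

```text
t: 7.72
tcp_pos: [0.407, 0.368, 0.0962]
orientation: [[0.343, 0.939, 0.001], [0.939, -0.343, 0.001], [0.001, 0.001, -1.0]]
ft_force: [-0.3, -0.5, -0.8]
finger_gap: 0.201
grasp_force: 58.6
```

```bash
python3 - <<'E'
from h import *
im,W=cloud("wrist");cv2.imwrite("pics/w6.png",im[60:340,150:370])
o=manip.get_obs();T=(W-np.array(o["tcp_pos"]))@np.array(o["orientation"])*1000;hz=o["tcp_pos"][2]*1000;zt=T[...,2]
go([.4065,.3699,.1],71.1)
def line(n,m):
    P=T[m];xs=np.arange(np.floor(P[:,0].min()),P[:,0].max(),3);o=[]
    for x in xs:
        q=P[(P[:,0]>=x)&(P[:,0]<x+3)]
        if len(q)>3:o.append((x+1.5,(q[:,1].min()+q[:,1].max())/2,np.ptp(q[:,1])))
    o=np.array(o);w=abs(o[:,2]-np.median(o[:,2]))<2;o=o[w];k=np.polyfit(o[:,0],o[:,1],1)
    print(n,m.sum(),"x",o[:,0].min(),o[:,0].max(),"w",round(np.median(o[:,2]),1),"y at x=0:",round(k[1],2),"x=60:",round(k[1]+60*k[0],2),"deg",round(np.degrees(np.arctan(k[0])),2))
line("bar",(abs(T[...,1])<16)&(zt<-55)&(zt>-75)&(T[...,0]>8)&(im[...,2]>im[...,0]+30))
line("holder",(hz-zt>50)&(hz-zt<60)&(T[...,0]>0)&(T[...,0]<80)&(abs(T[...,1])<36))
line("slotfloor",(hz-zt>5)&(hz-zt<45)&(abs(T[...,1])<9)&(T[...,0]<57)&(T[...,0]>5))
m=(hz-zt>50)&(hz-zt<60)&(abs(T[...,1])<36);print("far end",np.percentile(T[m][:,0],99.5))
b=(abs(T[...,1])<5)&(zt<20)&(zt>-50)&(T[...,0]>35)&(T[...,0]<60);print("blade",np.round(np.percentile(T[b],[5,50,95],axis=0),1).tolist())
E
```

```text
row [ 0.13 -0.12 -0.34] [ 0.07 -0.1  -1.17] | tcp [0.4072 0.3683 0.0966] xang 69.93 tilt [0.0018 0.0013] F [ 0.1  0.4 -1.1] gap 0.198 t 7.7667
bar 2719 x 9.5 36.5 w 17.6 y at x=0: 1.38 x=60: 1.14 deg -0.23
holder 4388 x 1.5 61.5 w 59.5 y at x=0: 1.01 x=60: 0.95 deg -0.06
slotfloor 167 x 15.5 45.5 w 9.0 y at x=0: 0.97 x=60: 0.99 deg 0.02
far end 62.57001717068684
blade [[39.0, -2.5, -48.8], [44.0, 1.1, -40.0], [46.3, 3.3, 6.8]]
```

View pics/w6.png

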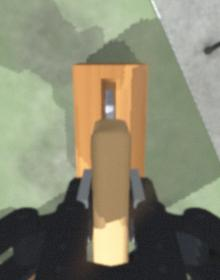

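The divider's edge at (110,105) now lies inside the slot line, about 0.2 mm off by the fit. I'm lowering it.

{"method": "play_rows", "body": {"targets": [[-0.1,0,1,0,0,0,1],[-0.1,0,1.8,0,0,0,1],[-0.1,0,2.6,0,0,0,1],[-0.1,0,3.4,0,0,0,1],[-0.1,0,4.2,0,0,0,1],[-0.1,0,4.8,0,0,0,1],[-0.1,0,4.8,0,0,0,1],[-0.1,0,4.8,0,0,0,1]]}}

```text
t: 8.43
tcp_pos: [0.4057, 0.3667, 0.0466]
orientation: [[0.343, 0.939, -0.001], [0.939, -0.343, -0.001], [-0.001, -0.001, -1.0]]
ft_force: [0.1, -0.5, -1.2]
finger_gap: 0.195
grasp_force: 58.6
```

{"method": "play_rows", "body": {"targets": [[0,0,0.35,0,0,0,1],[0,0,0.7,0,0,0,1],[0,0,0.8,0,0,0,1],[0,0,0.85,0,0,0,1],[0,0,0.85,0,0,0,1]]}}

```text
t: 8.85
tcp_pos: [0.406, 0.3669, 0.0387]
orientation: [[0.343, 0.939, -0.0], [0.939, -0.343, -0.0], [-0.0, -0.0, -1.0]]
ft_force: [0.1, -0.5, -1.2]
finger_gap: 0.199
grasp_force: 58.6
```

Still hanging free within about 1 mm of the floor, so I'm releasing and then rising.

{"method": "play_rows", "body": {"targets": [[0,0,0,0,0,0,0.7],[0,0,0,0,0,0,0],[0,0,0,0,0,0,0],[0,0,0,0,0,0,0],[0,0,0,0,0,0,0],[0,0,0,0,0,0,0],[0,0,0,0,0,0,0],[0,0,-2,0,0,0,0],[0,0,-5,0,0,0,0],[0,0,-8,0,0,0,0],[0,0,-12,0,0,0,0],[0,0,-12,0,0,0,0]]}}

```text
t: 9.85
tcp_pos: [0.4102, 0.3699, 0.1684]
orientation: [[0.343, 0.939, 0.012], [0.939, -0.343, 0.008], [0.012, 0.009, -1.0]]
ft_force: [1.0, 1.6, 1.5]
finger_gap: 1.003
grasp_force: 0.0
```

```bash
python3 - <<'E'
from h import *
im,W=cloud("scene")
m=(np.hypot(W[...,0]-.4065,W[...,1]-.368)<.06)&(W[...,2]>.085)&(W[...,2]<.14);P=W[m]
print("bar scene",len(P),np.round(np.percentile(P,[2,50,98],axis=0),3).tolist())
im,W=cloud("wrist");m=(np.hypot(W[...,0]-.4065,W[...,1]-.368)<.05)&(W[...,2]>.085)&(W[...,2]<.12);P=W[m]
print("bar wrist",len(P),np.round(np.median(P,axis=0),4),cv2.minAreaRect((P[:,:2]*1000).astype(np.float32)))
# waypoints toward board
go([.40,.0,.16],90); go([.3848,-.3347,.16],109.4)
E
```

```text
bar scene 332 [[0.382, 0.336, 0.086], [0.397, 0.371, 0.101], [0.415, 0.406, 0.105]]
bar wrist 1592 [0.4055 0.3734 0.1047] ((404.25677490234375, 370.027099609375), (74.77204895019531, 18.919599533081055), 70.03502655029297)
row [-34.82  11.91   0.05] [  0.23  -0.22 -20.04] | tcp [0.4075 0.3679 0.1617] xang 69.96 tilt [0.0044 0.0032] F [ 0.3  0.3 -0.8] gap 1.005 t 9.95
row [-6.679e+01  2.195e+01 -6.000e-02] [  0.26  -0.18 -39.44] | tcp [0.4075 0.3679 0.1617] xang 69.96 tilt [0.0044 0.0032] F [ 0.3  0.3 -0.8] gap 1.005 t 9.95
```

The divider is fully seated: bar top at 0.105 m as it should be, upright. On to the board.

{"method": "play_rows", "body": {"targets": [[-2,0.7,0,0,0,-1,0],[-5.2,1.7,0,0,0,-3,0],[-8.5,2.8,0,0,0,-5,0],[-12,4,0,0,0,-7,0],[-15.5,5.1,0,0,0,-9,0],[-19,6.3,0,0,0,-11,0],[-22.5,7.4,0,0,0,-13,0],[-26,8.6,0,0,0,-15,0],[-29.5,9.7,0,0,0,-17,0],[-33,10.8,0,0,0,-19,0],[-36.5,12,0,0,0,-21,0],[-40,13.1,0,0,0,-23,0]]}}

```text
t: 10.95
tcp_pos: [0.3906, -0.0551, 0.157]
orientation: [[-0.053, 0.999, -0.002], [0.999, 0.053, 0.001], [0.001, -0.002, -1.0]]
ft_force: [-0.1, -0.1, -0.1]
finger_gap: 1.001
grasp_force: 0.0
```

```bash
python3 -c "
from h import *
go([.3848,-.3347,.13],109.4)"
```

```text
row [-27.89  -2.07   2.68] [ -0.11  -0.07 -16.34] | tcp [ 0.3906 -0.0551  0.157 ] xang 93.06 tilt [ 0.0009 -0.0022] F [-0.1 -0.1 -0.1] gap 1.001 t 10.95
```

{"method": "play_rows", "body": {"targets": [[-3.5,-0.2,0,0,0,-2,0],[-7,-0.5,0,0,0,-4,0],[-10.5,-0.8,0,0,0,-6,0],[-14,-1,0,0,0,-8,0],[-17.5,-1.3,0.5,0,0,-10,0],[-21,-1.5,1,0,0,-12,0],[-24,-1.8,1.6,0,0,-14,0],[-26.5,-2,2.2,0,0,-15.5,0],[-27.5,-2.1,2.7,0,0,-16.3,0],[-27.5,-2.1,2.7,0,0,-16.3,0],[-27.5,-2.1,2.7,0,0,-16.3,0]]}}

```text
t: 11.87
tcp_pos: [0.3842, -0.3285, 0.1297]
orientation: [[-0.328, 0.945, -0.003], [0.945, 0.328, 0.003], [0.004, -0.001, -1.0]]
ft_force: [-0.1, -0.6, 0.5]
finger_gap: 0.998
grasp_force: 0.0
```

```bash
cat >> h.py <<'E'
def rect(T,m):
    c,s,a=cv2.minAreaRect((T[m][:,:2]*1000).astype(np.float32));b=cv2.boxPoints((c,s,a));e=b[1]-b[0];f=b[2]-b[1];l=e if np.hypot(*e)>np.hypot(*f) else f
    return len(T[m]),np.round(c,1),np.round(s,1),"axis",round(float((np.degrees(np.arctan2(l[1],l[0]))+90)%180-90),2)
def tool(name="wrist"):
    o=manip.get_obs();im,W=cloud(name);return im,W,(W-np.array(o["tcp_pos"]))@np.array(o["orientation"])
E
python3 - <<'E'
from h import *
im,W,T=tool();z=W[...,2];n=np.hypot(W[...,0]-.3848,W[...,1]+.3347)<.1
print("handle(tool)",rect(T,n&(z>.07)&(z<.088)),np.median(z[n&(z>.07)&(z<.088)]))
print("plate(tool)",rect(T,n&(z>.028)&(z<.04)),np.median(z[n&(z>.028)&(z<.04)]))
go([.3848,-.3347,.0],109.4)
E
```

```text
handle(tool) (1720, array([-8.5, -2.2]), array([17.9, 82.7]), 'axis', -0.01) 0.07876025669698028
plate(tool) (7769, array([-9.2, -2.2]), array([115.9,  96.2]), 'axis', 0.4) 0.034129175972611225
row [-0.65 -0.19 13.04] [-0.04 -0.16 -0.17] | tcp [ 0.3847 -0.3283  0.1304] xang 109.23 tilt [ 0.0028 -0.0008] F [0.3 0.8 0. ] gap 1.003 t 11.9167
```

{"method": "play_rows", "body": {"targets": [[-0.4,-0.15,1.5,0,0,0,0],[-0.83,-0.33,4.5,0,0,0,0],[-0.83,-0.33,7.5,0,0,0,0],[-0.83,-0.33,10,0,0,0,0],[-0.83,-0.33,11.7,0,0,0,0],[-0.83,-0.33,12.2,0,0,0,0],[-0.83,-0.33,12.2,0,0,0,0],[-0.83,-0.33,12.2,0,0,0,0]]}}

```text
t: 12.58
tcp_pos: [0.3855, -0.3382, 0.0108]
orientation: [[-0.331, 0.944, 0.001], [0.944, 0.331, -0.001], [-0.001, 0.001, -1.0]]
ft_force: [0.3, -0.1, 0.3]
finger_gap: 0.996
grasp_force: 0.0
```

{"method": "play_rows", "body": {"targets": [[0,0,0,0,0,0,0.5],[0,0,0,0,0,0,1],[0,0,0,0,0,0,1],[0,0,0,0,0,0,1],[0,0,0,0,0,0,1],[0,0,0,0,0,0,1],[0,0,0,0,0,0,1],[0,0,0,0,0,0,1],[0,0,0,0,0,0,1]], "force": 90}}

```text
t: 13.33
tcp_pos: [0.385, -0.3387, 0.0103]
orientation: [[-0.33, 0.944, 0.0], [0.944, 0.33, -0.0], [-0.0, 0.0, -1.0]]
ft_force: [-0.6, 1.0, 4.3]
finger_gap: 0.199
grasp_force: 87.8
```

{"method": "play_rows", "body": {"targets": [[0,0,-0.5,0,0,0,1],[0,0,-1.5,0,0,0,1],[0,0,-3,0,0,0,1],[0,0,-5,0,0,0,1],[0,0,-7,0,0,0,1],[0,0,-9,0,0,0,1],[0,0,-11,0,0,0,1],[0,0,-12.5,0,0,0,1],[0,0,-13,0,0,0,1],[0,0,-13,0,0,0,1],[0,0,-13,0,0,0,1]]}}

```text
t: 14.25
tcp_pos: [0.3846, -0.3381, 0.1393]
orientation: [[-0.33, 0.944, -0.0], [0.944, 0.33, 0.001], [0.001, -0.0, -1.0]]
ft_force: [-0.4, 0.1, -2.1]
finger_gap: 0.195
grasp_force: 87.8
```

```bash
python3 - <<'E'
from h import *
im,W,T=tool()
def plane(m):
    P=T[m];A=np.c_[P[:,:2],np.ones(len(P))];k=None
    for _ in range(4):
        k=np.linalg.lstsq(A,P[:,2],rcond=None)[0];r=abs(A@k-P[:,2]);g=r<.003;A,P=A[g],P[g]
    return k,len(P)
# plate top expected ~26 mm below the grasp point => tool z about -.028
m=(abs(T[...,0])<.07)&(abs(T[...,1])<.06)&(T[...,2]>-.045)&(T[...,2]<-.01)&(im[...,2]>im[...,0]+20)
print("plate plane",plane(m),rect(T,m),"z",np.median(T[m][:,2]))
h=(abs(T[...,0])<.06)&(abs(T[...,1])<.014)&(T[...,2]>-.09)&(T[...,2]<-.06)&(im[...,2]>im[...,0]+30)
print("handle",rect(T,h),np.median(T[h][:,2]))
go([.4333,-.0166,.136],98.5)
E
```

```text
plate plane (array([ 0.00052301,  0.00163177, -0.02381462]), 15001) (15449, array([1.8, 0.7]), array([114.6,  96.9]), 'axis', 0.23) z -0.023836169841703028
handle (5437, array([6. , 0.2]), array([20.9, 74.3]), 'axis', -1.5) -0.06852956548367985
row [28.69 15.22  0.29] [-0.05 -0.11 10.76] | tcp [ 0.3843 -0.3377  0.1385] xang 109.26 tilt [ 0.002  -0.0008] F [ 0.9 -0.9 -0.6] gap 0.201 t 14.3
```

The board is held level, and its pegs are at about 0.128 m, clear of the 82 mm pot. I'm carrying it over.

{"method": "play_rows", "body": {"targets": [[1,0.5,0,0,0,0.3,1],[3,1.6,0,0,0,1,1],[5.5,2.9,0,0,0,2,1],[8,4.2,0,0,0,3,1],[11,5.8,0,0,0,4,1],[14,7.4,0,0,0,5,1],[17,9,0,0,0,6,1],[20,10.6,0,0,0,7.2,1],[23,12.2,0,0,0,8.4,1],[25.5,13.5,0,0,0,9.4,1],[27.5,14.5,0,0,0,10.2,1],[28.5,15.04,0,0,0,10.56,1]]}}

```text
t: 15.3
tcp_pos: [0.4316, -0.0164, 0.1383]
orientation: [[-0.153, 0.988, -0.002], [0.988, 0.153, 0.002], [0.002, -0.002, -1.0]]
ft_force: [0.5, -0.1, -2.1]
finger_gap: 0.199
grasp_force: 87.9
```

{"method": "play_rows", "body": {"targets": [[0,0,0,0,0,0,1],[0,0,0,0,0,0,1],[0,0,0,0,0,0,1],[0,0,0,0,0,0,1]]}}

```text
t: 15.63
tcp_pos: [0.4325, -0.0203, 0.1394]
orientation: [[-0.15, 0.989, -0.001], [0.989, 0.15, -0.0], [0.0, -0.001, -1.0]]
ft_force: [0.8, 0.3, -1.9]
finger_gap: 0.2
grasp_force: 87.9
```

```bash
cat > meas.py <<'E'
from h import *
im,W,T=tool();z=W[...,2];zt=T[...,2]
go([.4323,-.019,.138],98.7)
pm=(abs(T[...,0])<.07)&(abs(T[...,1])<.06)&(zt>-.040)&(zt<-.012)&(im[...,2]>im[...,0]+20)
print("plate tool",rect(T,pm),"z world",np.median(z[pm]))
tm=(np.hypot(W[...,0]-.433,W[...,1]+.017)<.095)&(z>.043)&(z<.053)&(im.max(2)<90)
print("tray top tool",rect(T,tm))
# tray far edge and side edges (tool frame) vs plate edges
P=T[tm]*1000
for nm,Q in(("tray",P),("plate",T[pm]*1000)):
    far=[];L=[];Rr=[]
    for y in np.arange(-40,41,8):
        q=Q[(abs(Q[:,1]-y)<3)];
        if len(q)>5: far.append((y,np.percentile(q[:,0],99)))
    for x in np.arange(-40,61,8):
        q=Q[abs(Q[:,0]-x)<3]
        if len(q)>8: L.append((x,q[:,1].min()));Rr.append((x,q[:,1].max()))
    for k,e in(("far",far),("L",L),("R",Rr)):
        e=np.array(e)
        if len(e)>2:
            e=e[abs(e[:,1]-np.median(e[:,1]))<3];f=np.polyfit(e[:,0],e[:,1],1);print(nm,k,len(e),"at0",round(f[1],1),"deg",round(np.degrees(np.arctan(f[0])),2))
for cam in("top","scene"):
    im2,W2,_=tool(cam);h=np.median(z[pm]);zz=W2[...,2];n=np.hypot(W2[...,0]-.433,W2[...,1]+.017)<.1
    np.savez(cam+"2.npz",im=im2,W=W2)
    a=n&(abs(zz-h)<.006)&(im2[...,2]>im2[...,0].astype(int)+20);b=n&(zz>.043)&(zz<.054)&(im2.max(2)<90)
    for s,m in(("plate",a),("tray",b)):
        if m.sum()>20: print(cam,s,rect(W2,m),np.median(zz[m]))
E
python3 meas.py
```

```text
row [ 0.14 -0.01  0.15] [-0.03 -0.   -0.08] | tcp [ 0.4326 -0.0204  0.1395] xang 98.62 tilt [ 0.     -0.0006] F [-0.5  0.3 -1.8] gap 0.196 t 15.6833
plate tool (15447, array([1.9, 0.8]), array([114.9,  96.9]), 'axis', 0.09) z world 0.16318719667020032
tray top tool (1216, array([59.4,  1. ]), array([ 16.4, 109.1]), 'axis', -89.9)
tray far 11 at0 67.5 deg -0.15
plate far 11 at0 58.9 deg -0.13
plate L 12 at0 -47.0 deg -0.3
plate R 12 at0 49.0 deg 0.19
top plate (369, array([401.6, -11.8]), array([103.7,  56.7]), 'axis', 81.28) 0.16409385180559394
top tray (139, array([385.1,  -4.5]), array([113.6,  50.6]), 'axis', 76.09) 0.048567360471183166
scene plate (537, array([429.3, -18.6]), array([ 96.8, 117.9]), 'axis', -81.47) 0.16084979632316773
scene tray (456, array([428.6, -15.4]), array([111.5, 129.6]), 'axis', -81.01) 0.0452816911952796
```

{"method": "play_rows", "body": {"targets": [[0.1,0,0.7,0,0,0,1],[0.18,0,1.7,0,0,0,1],[0.18,0,2.8,0,0,0,1],[0.18,0,3.9,0,0,0,1],[0.18,0,4.8,0,0,0,1],[0.18,0,5.4,0,0,0,1],[0.18,0,5.7,0,0,0,1],[0.18,0,5.7,0,0,0,1],[0.18,0,5.7,0,0,0,1],[0.18,0,5.7,0,0,0,1]]}}

```text
t: 16.62
tcp_pos: [0.4331, -0.018, 0.0835]
orientation: [[-0.151, 0.988, 0.001], [0.988, 0.151, -0.0], [-0.0, 0.001, -1.0]]
ft_force: [-0.3, 0.8, -2.0]
finger_gap: 0.199
grasp_force: 87.9
```

```bash
python3 meas.py
```

```text
row [-0.08 -0.09 -5.44] [ 0.08  0.03 -0.  ] | tcp [ 0.4332 -0.018   0.0836] xang 98.7 tilt [-0.0005  0.0013] F [-0.9 -0.7 -1.2] gap 0.196 t 16.6667
plate tool (15449, array([1.8, 0.9]), array([115.1,  96.5]), 'axis', 0.09) z world 0.10727581561711153
tray top tool (1553, array([60.8, -0.2]), array([ 10.6, 109.2]), 'axis', -89.75)
tray far 11 at0 66.0 deg -0.53
plate far 11 at0 58.9 deg -0.13
plate L 12 at0 -47.1 deg 0.04
plate R 12 at0 48.9 deg 0.16
top plate (321, array([403.6, -10.4]), array([103.6,  55.9]), 'axis', 83.26) 0.10818017071596667
top tray (95, array([383.2,  -2.5]), array([107.8,  44.9]), 'axis', 76.46) 0.0491435827355541
scene plate (522, array([428.9, -16.5]), array([ 95.9, 117.7]), 'axis', -82.49) 0.10488332912566854
scene tray (313, array([429.4, -15.7]), array([113.7, 130.7]), 'axis', -81.44) 0.04512809033145711
```

{"method": "play_rows", "body": {"targets": [[0,-0.05,0.4,0,0,0,1],[0,-0.05,0.8,0,0,0,1],[0,-0.05,1.2,0,0,0,1],[0,-0.05,1.45,0,0,0,1],[0,-0.05,1.45,0,0,0,1],[0,-0.05,1.45,0,0,0,1],[0,-0.05,1.45,0,0,0,1],[0,-0.05,1.45,0,0,0,1]]}}

```text
t: 17.43
tcp_pos: [0.4323, -0.0181, 0.0685]
orientation: [[-0.151, 0.989, 0.0], [0.989, 0.151, -0.0], [-0.0, 0.0, -1.0]]
ft_force: [0.4, 0.4, -1.0]
finger_gap: 0.199
grasp_force: 87.9
```

```bash
python3 meas.py; python3 -c "
from h import *
d=np.load('scene2.npz');im=d['im'];cv2.imwrite('pics/s9.png',cv2.resize(im[90:290,90:330],(720,600),interpolation=cv2.INTER_CUBIC))"
```

```text
row [-0.09 -0.01 -6.95] [ 0.02  0.01 -0.  ] | tcp [ 0.4323 -0.0181  0.0685] xang 98.7 tilt [-0.0001  0.0004] F [ 0.6  0.4 -1.4] gap 0.201 t 17.4833
plate tool (15475, array([1.8, 0.9]), array([114.8,  96.8]), 'axis', 0.25) z world 0.09236873038354122
tray top tool (1720, array([61.3,  0.5]), array([  9.5, 108.7]), 'axis', -89.88)
tray far 10 at0 65.9 deg -0.09
plate far 11 at0 59.0 deg -0.17
plate L 12 at0 -46.9 deg -0.37
plate R 12 at0 48.9 deg -0.02
top plate (304, array([404.2, -11.8]), array([105.3,  55. ]), 'axis', 87.38) 0.09313613553064026
top tray (79, array([381.5,  -2.1]), array([106.2,  42.2]), 'axis', 76.51) 0.04889965029152178
scene plate (518, array([428.3, -16.3]), array([ 96.3, 117. ]), 'axis', -81.36) 0.08984988663195348
scene tray (266, array([429.8, -15.7]), array([112.6, 130.7]), 'axis', -80.76) 0.04527663426926957
```

View pics/s9.png

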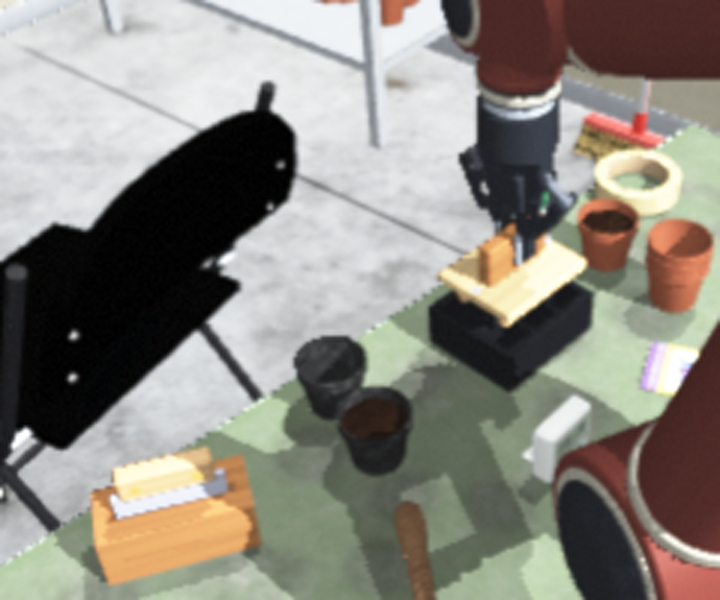

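The view shows the board hovering level and square over the tray at (513,290), the divider seated in the holder at (175,490), and all four pots where they were. By the fits, the pegs are about 10 mm above the tray and centred within about 1 mm, so I'm handing it in.

```bash
python3 -c "
from station import manip
print(manip.job_done())"
```

```text
the job is handed in; nothing more can be done
None
```

I've handed the job in: the divider is fully down in the holder slot and released, and the board is held level about 10 mm above the tray, each peg within about 1 mm of its cell's middle by camera, pots untouched; the first grip on the divider closed just above its bar because the real fingertips sit about 35 mm short of the reported TCP, and I corrected for that from then on.

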